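Clamp the model and close its battery hatch

TASK

Wind the clamp's handwheel clockwise (seen from above) until the wooden jaw closes against the cardboard plinth, then turn the quarter-turn fastener on the battery hatch until the slot along its bar lines up with the two index ribs on the panel, and then push the sprung panel down flush with its frame (on the panel or its fastener, as you like) and keep holding it down with the gripper: the program finishes while still holding it, with the jaw still closed and the slot still lined up. Leave the other things on the table and the plinth where they are.

Things in the scene. Friction and masses are not known exactly. Their poses are not given: they have to be found in the camera images.
- wheel_hub (a point): centre of the top face of the handwheel's hub, on the wheel's upright axis. The wheel is steel, 112 mm across, three spokes, rim top 73 mm above the table; hub 28 mm across, its top 78 mm above the table. It stands on a grey rack clamp beside the plinth (on the robot's left)
- wheel_pin (a point): centre of the exposed wooden spinner handle standing upright on the wheel's rim, 45 mm from the wheel's axis: 15 mm diameter, from 74 to 120 mm above the table (this point at 100 mm). It spins freely on its own upright axis, so it can be held without turning the wrist while it is carried round the circle
- handwheel (a joint): wheel angle, rad, grows clockwise seen from above; stiff stop at 9.0, where the jaw touches the plinth. Starts anywhere from 0 to 4 (0.8 to 1.4 turns to go). Rubs at about 0.06 N m and stays where it is left
- jaw (a joint): travel of the wooden clamp jaw towards the plinth, m: 0.008 m per rad of the wheel (rack and pinion); 0.072 = touching the plinth's side
- plinth: cardboard model plinth 300 x 300 x 36 mm, fixed; origin at the centre of its underside, z up. A paper hill, up to 120 mm across and 190 mm above the table, stands on it at x +88, y -85 mm. The clamp stands at its +y side
- hatch: battery hatch on the plinth: plywood frame 150 (x) x 110 (y) x 22 mm; origin at the centre of the frame's underside (36 mm above the table), its x axis along the long side, z up. Frame's top edge 58 mm above the table. In it sits an aluminium panel 130 x 90 mm; two low index ribs (18 x 5 x 2 mm) lie on the panel's centre line along x, centred 48 mm either side of the middle
- panel_mid (a point): the aluminium panel: this point is at the centre of its upper face, axes as the hatch's; it carries the fastener in its middle and moves straight down into the frame; upper face 66 mm above the table when up
- panel (a joint): how far the panel is pressed down, m: 0 = standing 8 mm proud of the frame on its foam springs (at the start), 0.008 = flush and home against the frame. About 2 N starts it moving, about 8 N holds it home; it springs up when let go
- fastener_bar (a point): centre of the fastener's thumb bar, 15 mm above the panel's upper face (81 mm above the table with the panel up), in the middle of the panel; its x axis runs along the bar. Bar 36 long x 10 wide x 22 mm high (4 to 26 mm above the panel), a dark slot along its top, on a steel disc 40 mm across and 4 mm thick
- fastener (a joint): fastener angle from the aligned position, rad, grows clockwise seen from above: 0 = bar and slot along the hatch's x axis, in line with the index ribs. Starts 0.7 to 1.35, so it is turned anticlockwise; no stop at 0 (stops at -0.6 and 1.57). Rubs at about 0.05 N m and stays where it is left
- tumbler: green translucent tumbler, 76 mm across, 125 mm tall; bystander, origin at the centre of its underside
- tub: clear food tub 200 x 150 x 60 mm; bystander, origin at the centre of its underside
- jar: small glue jar 38 mm across, 48 mm tall, standing on the plinth's corner near the robot; bystander, origin at the centre of its underside
- puck: wooden disc 36 mm across, 16 mm thick, lying on the plinth; bystander, origin at the centre of its underside
- tape: paper tape roll 90 mm across, 24 mm tall, lying flat; bystander, origin at the centre of its underside
- brush: paint brush lying on the table; bystander
- bottle: clear bottle 66 mm across, 200 mm tall; bystander, origin at the centre of its underside

How it is judged:
On the way, in this order (a step that is already met when the one before it is completed fails the run):
1. the jaw has been wound up against the plinth (value of joint jaw above 0.0705 m), for 0.2 s.
2. the fastener's slot lines up with the index ribs (value of joint fastener between -0.15 and 0.15 rad), for 0.2 s.
3. the gripper presses the panel home in its frame (all of step 2 and value of joint jaw above 0.0705 m and value of joint panel above 0.0065 m and contact force between panel and the fingers above 4 N), for 0.3 s.
At the end, for the whole second after the job is handed in: The jaw is within 1.5 mm of its stop at the plinth, the slot is within 0.15 rad of the index ribs, and the gripper's fingers press on the panel or its fastener with more than 4 N, keeping the panel within 1.5 mm of flush, through the last second (all of step 3); the arm keeps its last pose, push and grip.
It fails at once if one of the other things is disturbed (moved more than 40 mm) (distance of any of tumbler, tub, jar, puck, tape, brush, bottle from where it was at the start of the episode above 0.04 m).
It also fails if it takes over 64 s, if anything falls off the work surface, if the arm or the gripper's body presses on something with over 40 N, if the wrist force passes 120 N, or if a joint passes its speed limit or range.

ROBOT

A 6-joint arm with a two-finger parallel gripper is mounted at the origin on the work surface. World frame = base frame: x ahead of the robot, y to its left, z up, the work surface at z = 0. Lengths are in m, angles in rad, forces in N, time in s.
With the tool pointing down it reaches from about 0.3 to 0.875 m from the base axis. Payload 6.4 kg.
Tool frame: the origin (TCP) lies midway between the tips of the shut fingers; the grasp point (between the pads) lies 19 mm behind it (ctrl.hold_point_z is the distance from the TCP to the grasp point, in m); z points along the fingers, y is the line along which they close (so a half turn about z gives the same grasp; the last joint's range is limited). The gripper opens to 85 mm and grips with 20 to 120 N. Pads are 22 mm wide; open, the fingers measure 114 mm over their backs; the gripper's body (76 mm by 85 mm) begins 54 mm behind the grasp point. The pads swing forward as they close: fully open they stand 13 mm farther back than shut.
Start: joints at [-1.459, 0.181, 1.607, -0, 1.354, -0.206], TCP at [0.18, -0.546, 0.231] pointing down, gripper open.
Joint ranges: [-2.99, 2.99], [-0.89, 2.07], [0.3, 2.58], [-1.14, 4.28], [0, 2.63], [-3.12, 3.12]. Speed limits (rad/s): [2.57, 2.57, 3.01, 3.14, 3.14, 3.14].

INTERFACE

Orientations are given as a unit quaternion [w, x, y, z].
In Python, from bench import ctrl gives the robot as it stands.
- The arm moves only by the tool carry_out, never from a script. Its argument "plan" is text: rows parted by semicolons, each of 6 numbers parted by spaces: the shift along the tool's x, y, z as a fraction of full scale, then the turn, a rotation vector about the tool's x, y, z as a fraction of full scale. A call has exactly 8 rows; each row shifts and turns the commanded pose from where the row before left it, along the tool's axes as they then stand; what a row does not reach is not made up. Full scale, the value 1, is 40 mm for a shift and 0.1 rad for a turn. A row lasts 1/12 s, in which the tool goes at most 41.7 mm and 7.16 degrees, less where a joint would pass 70% of its speed; a pose out of reach is approached as far as the arm can. A call with a number of a shift or a turn outside -1 to 1 is refused whole. A call with a gripper value outside its range is refused whole. "claw" is the gripper's target within -1 to 1 (shut at 1, half-way at 0, fully open at -1), set as the call begins (left out, the last holds). The fingers move at their own pace and stop on an object; the grip force is fixed at half the most. Time passes only in rows, so rows that do not move let the fingers close, or fill a call up. It gives the time, the measured TCP pose, the force, the opening and the grip force at its end, in the units of the state.
- ctrl.get_obs(): the state, without advancing time (a new reading comes with each control period).
- ctrl.camera(name): name is "scene" or "top" or "wrist"; returns a dict with "pixels" (384x512x3 uint8, red, green, blue), "mtx" (3x3 intrinsics, pixels), "k1" (the pictures are not rectified: a ray, as slopes to the right and down, at radius r is drawn at 1 + k1 r^2 times it, then the intrinsics apply), "R" (3x3) and "t" (3): a world point X has camera coordinates R X + t. Camera axes: x right, y down, z forward; pixel columns grow to the right and rows downward; lengths in m; the calibration is good to about 2 mm. A picture is of the moment at which its call begins. There is no depth.
- ctrl.hand_in(): hands the job in; it is judged then, once.
The state is a dict: "time_s": time; "q": joint angles; "dq": joint speeds; "joint_efforts": joint torques, N m; "eef_pos": TCP position; "eef_rot": TCP orientation; "wrist_force": force on the tool from outside, world axes, zero at the start; "torque": the same for the moment, N m; "opening": opening from 0.0 (shut) to 1.0 (fully open); "grasp_force": force on a finger pad.
Only numpy, scipy, OpenCV 4.12 (cv2) and the standard library are available. Lean on these libraries where they do the work, as an engineer would, in place of code of your own. Each camera call takes 0.05 s, during which the arm holds its last target. There are 200 camera calls.

## Working session

There is one attempt and no reset: what is moved stays moved. The work goes in short steps, Python scripts to look and compute and a tool call to move; the robot and the scene stay as the last step left them, time stands still between calls to the robot, and variables do not carry over. Pictures are saved under pics/ and viewed, at most 10 in all, crops included, and the job is handed in when it is done.

Besides the shell and the picture viewer there is one more tool, called as name(argument=value, ...) on one line, values as JSON. carry_out: Moves the arm, as the interface text tells. Shift numbers are shares of 40 mm and turn numbers shares of 0.1 rad, none past 1 either way. Its arguments: {"type":"object","properties":{"plan":{"type":"string"},"claw":{"type":"number"}},"required":["plan"]}

```bash
mkdir -p pics; cat > h.py <<'E'
from bench import ctrl
import numpy as np, cv2
def cam(n,save=None):
    c=ctrl.camera(n)
    if save: cv2.imwrite('pics/'+save,c['pixels'][:,:,::-1])
    return c
def ray(c,u,v):
    K=np.array(c['mtx']);d=[(u-K[0,2])/K[0,0],(v-K[1,2])/K[1,1]];d=np.array(d)
    s=d.copy()
    for _ in range(20): s=d/(1+c['k1']*(s@s))
    R=np.array(c['R']);o=-R.T@np.array(c['t']);return o,R.T@np.array([s[0],s[1],1])
def onz(c,u,v,z):
    o,d=ray(c,u,v);return o+d*(z-o[2])/d[2]
def proj(c,X):
    p=np.array(c['R'])@np.array(X)+np.array(c['t']);s=p[:2]/p[2];s=s*(1+c['k1']*(s@s));K=np.array(c['mtx'])
    return np.array([K[0,0]*s[0]+K[0,2],K[1,1]*s[1]+K[1,2]])
E
python3 - <<'E'
from h import *
a=cam('top','top0.png');b=cam('scene','scene0.png')
for n,x in(('top',a),('scene',b)): 
    print(n,np.array(x['mtx']).round(1).tolist(),x['k1'],(-np.array(x['R']).T@np.array(x['t'])).round(3),np.array(x['R']).round(2).tolist())
o=ctrl.get_obs();print(o['time_s'],o['eef_rot'],o['opening'],ctrl.hold_point_z)
E
```

```text
top [[372.8, 0.0, 258.7], [0.0, 372.8, 195.8], [0.0, 0.0, 1.0]] 0.01342832893720388 [ 0.388 -0.026  1.244] [[0.02, -1.0, 0.01], [-0.99, -0.02, -0.12], [0.12, -0.01, -0.99]]
scene [[440.2, 0.0, 261.9], [0.0, 440.2, 191.6], [0.0, 0.0, 1.0]] -0.16273922914553113 [0.969 0.62  0.968] [[-0.81, 0.58, -0.02], [0.45, 0.6, -0.66], [-0.37, -0.55, -0.75]]
0.1 [-8.03873950e-04  9.87399893e-01  1.58242861e-01  4.10606136e-05] 1.0016899579868728 0.0187
```

View pics/top0.png

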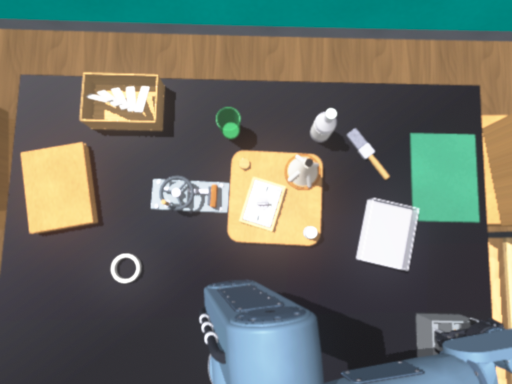

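View pics/scene0.png

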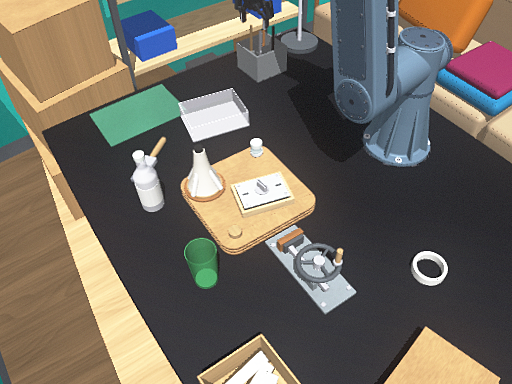

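The top view shows the wheel at about (177,192), the pin near (165,203) and the hatch at (262,204). In the scene view the hub is at (319,261), the pin at (339,256) and the fastener at (262,187). I'll zoom in on both.

```bash
python3 - <<'E'
import cv2,numpy as np
a=cv2.imread('pics/top0.png');b=cv2.imread('pics/scene0.png')
A=cv2.resize(a[165:245,145:305],None,fx=5,fy=5,interpolation=cv2.INTER_CUBIC)[:300*2]
cv2.imwrite('pics/c1.png',A)
B=cv2.resize(b[165:315,220:370],None,fx=4,fy=4,interpolation=cv2.INTER_CUBIC)
cv2.imwrite('pics/c2.png',B)
E
```

```text
(no output)
```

View pics/c1.png

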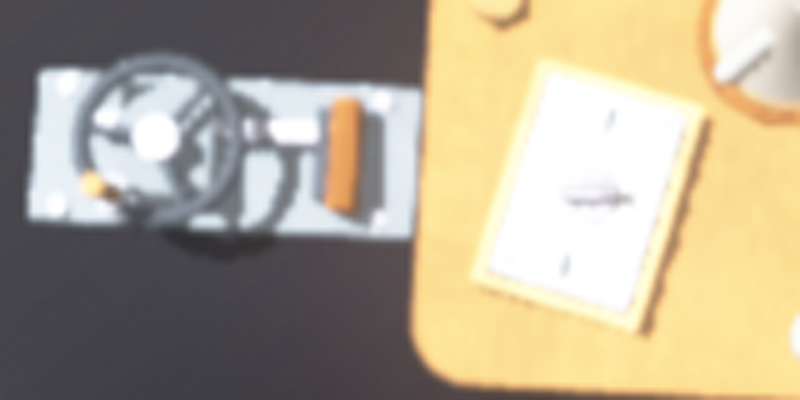

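View pics/c2.png

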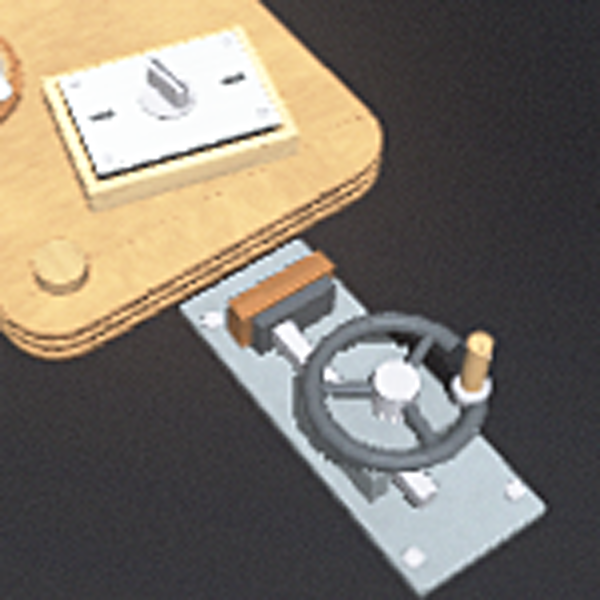

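```bash
python3 - <<'E'
from h import *
a=cam('top');b=cam('scene')
f=lambda c,u,v,z:onz(c,u,v,z).round(4)
print('hub',f(a,175.6,192,.078),f(b,318.9,259.7,.078))
print('pin',f(a,163,201.2,.12),f(b,339.6,250.2,.12))
r=[f(a,266.8,188.4,.068),f(a,257.6,217.4,.068),f(b,245.2,193.7,.068),f(b,277.9,184.2,.068)]
print('ribs',r,(r[0]+r[1])/2,(r[2]+r[3])/2)
for i in(0,2): d=r[i+1]-r[i];print(np.linalg.norm(d),np.degrees(np.arctan2(d[1],d[0])))
p,q=f(b,258.,181.5,.092),f(b,266.4,189.5,.092);print('bar',p,q,np.linalg.norm(p-q),np.degrees(np.arctan2(*(q-p)[1::-1])))
w=cam('wrist');print('wrist cam',(-np.array(w['R']).T@np.array(w['t'])),np.array(w['R']).round(2).tolist())
# jaw and plinth edges
print('jaw front',f(a,145+360/5,165+150/5,.05),'plinth edge',f(a,145+425/5,165+150/5,.036), f(b,220+235/4,165+325/4,.05),f(b,220+328/4,165+262/4,.05))
print(ctrl.get_obs()['eef_rot'])
E
```

```text
hub [0.5378 0.2256 0.078 ] [0.541  0.2276 0.078 ]
pin [0.5036 0.2531 0.12  ] [0.5061 0.2551 0.12  ]
ribs [array([ 0.5565, -0.0615,  0.068 ]), array([ 0.4634, -0.034 ,  0.068 ]), array([ 0.5594, -0.0577,  0.068 ]), array([ 0.467 , -0.0324,  0.068 ])] [ 0.50995 -0.04775  0.068  ] [ 0.5132  -0.04505  0.068  ]
0.09707656771847675 163.5438444425072
0.0958010960271332 164.68718163919368
bar [ 0.5176 -0.0552  0.092 ] [ 0.5165 -0.0181  0.092 ] 0.03711630369527655 91.6982991563362
wrist cam [ 0.24319551 -0.52668092  0.37324095] [[0.31, -0.95, -0.0], [-0.92, -0.3, 0.26], [-0.25, -0.08, -0.96]]
jaw front [0.5343 0.0982 0.05  ] plinth edge [0.5368 0.0573 0.036 ] [0.5826 0.1243 0.05  ] [0.5047 0.121  0.05  ]
[-4.11050308e-04  9.87404752e-01  1.58214049e-01  2.71002400e-05]
```

carry_out(plan="0 0 0 0 0 -0.965; 0 0 0 0 0 -0.965; 0 0 0 0 0 -0.965; 0 0 0 0 0 -0.965; 0 0 0 0 0 -0.965; 0 0 0 0 0 -0.965; 0 0 0 0 0 -0.965; 0 0 0 0 0 -0.965", claw=-1)

```text
time_s: 0.92
eef_pos: [0.1797, -0.5461, 0.2311]
eef_rot: [-0.0, 0.854, 0.52, 0.0]
wrist_force: [-0.2, -0.8, -1.0]
opening: 0.996
grasp_force: 0.0
```

carry_out(plan="0 0 0 0 0 -0.965; 0 0 0 0 0 -0.965; 0 0 0 0 0 -0.965; 0 0 0 0 0 -0.965; 0 0 0 0 0 -0.965; 0.9 0.37 0 0 0 0; 0.9 0.37 0 0 0 0; 0.9 0.37 0 0 0 0")

```text
time_s: 1.58
eef_pos: [0.2239, -0.4369, 0.2307]
eef_rot: [-0.0, 0.707, 0.707, 0.0]
wrist_force: [0.4, -0.1, 0.4]
opening: 0.999
grasp_force: 0.0
```

carry_out(plan="0.9 0.37 0 0 0 0; 0.9 0.37 0 0 0 0; 0.9 0.37 0 0 0 0; 0.9 0.37 0 0 0 0; 0.9 0.37 0 0 0 0; 0.9 0.37 0 0 0 0; 0.9 0.37 0 0 0 0; 0.9 0.37 0 0 0 0")

```text
time_s: 2.25
eef_pos: [0.3421, -0.1482, 0.2315]
eef_rot: [0.0, 0.707, 0.707, 0.0]
wrist_force: [1.0, 0.0, -0.2]
opening: 1.0
grasp_force: 0.0
```

carry_out(plan="0.9 0.37 0 0 0 0; 0.9 0.37 0 0 0 0; 0.9 0.37 0 0 0 0; 0.9 0.37 0 0 0 0; 0.9 0.37 0 0 0 0; 0.9 0.37 0 0 0 0; 0.9 0.37 0 0 0 0; 0.9 0.37 0 0 0 0")

```text
time_s: 2.92
eef_pos: [0.4601, 0.1404, 0.2314]
eef_rot: [0.0, 0.706, 0.708, 0.0]
wrist_force: [0.6, -1.4, 0.5]
opening: 0.999
grasp_force: 0.0
```

carry_out(plan="0.9 0.37 0 0 0 0; 0.9 0.37 0 0 0 0; 0.6 0.25 0 0 0 0; 0.3 0.1 0 0 0 0; 0 0 0 0 0 0; 0 0 0 0 0 0; 0 0 0 0 0 0; 0 0 0 0 0 0")

```text
time_s: 3.58
eef_pos: [0.5031, 0.2448, 0.2314]
eef_rot: [0.0, 0.707, 0.707, -0.0]
wrist_force: [0.6, -0.3, -0.8]
opening: 1.002
grasp_force: 0.0
```

```bash
python3 - <<'E'
from h import *
w=cam('wrist','w1.png')
print(ctrl.get_obs()['eef_pos'],proj(w,[.505,.254,.12]),proj(w,[.539,.2265,.078]))
E
```

```text
[0.50315698 0.24491962 0.23148492] [259.05320473 177.43600038] [290.09220286 193.8411762 ]
```

View pics/w1.png

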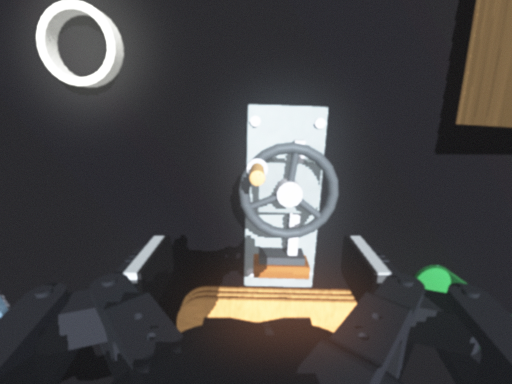

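carry_out(plan="0.23 0.05 0.4 0 0 0; 0 0 0.7 0 0 0; 0 0 0.7 0 0 0; 0 0 0.7 0 0 0; 0 0 0.6 0 0 0; 0 0 0.4 0 0 0; 0 0 0.15 0 0 0; 0 0 0 0 0 0")

```text
time_s: 4.3
eef_pos: [0.5042, 0.2543, 0.0839]
eef_rot: [-0.001, 0.707, 0.707, -0.001]
wrist_force: [0.3, 0.2, 0.2]
opening: 0.998
grasp_force: 0.0
```

carry_out(plan="0 0 0 0 0 0; 0 0 0 0 0 0; 0 0 0 0 0 0; 0 0 0 0 0 0; 0 0 0 0 0 0; 0 0 0 0 0 0; 0 0 0 0 0 0; 0 0 0 0 0 0", claw=1)

```text
time_s: 4.97
eef_pos: [0.5053, 0.2558, 0.086]
eef_rot: [-0.0, 0.707, 0.708, 0.0]
wrist_force: [-3.3, 0.5, 5.8]
opening: 0.153
grasp_force: 58.4
```

carry_out(plan="0.2 0.217 0 0 0 0; 0.136 0.261 0 0 0 0; 0.064 0.287 0 0 0 0; -0.013 0.294 0 0 0 0; -0.088 0.28 0 0 0 0; -0.158 0.248 0 0 0 0; -0.217 0.2 0 0 0 0; -0.261 0.136 0 0 0 0")

```text
time_s: 5.63
eef_pos: [0.5809, 0.2411, 0.0858]
eef_rot: [-0.001, 0.706, 0.708, -0.002]
wrist_force: [-12.9, -3.2, 14.0]
opening: 0.155
grasp_force: 59.9
```

carry_out(plan="-0.287 0.064 0 0 0 0; -0.294 -0.013 0 0 0 0; -0.28 -0.088 0 0 0 0; -0.248 -0.158 0 0 0 0; -0.2 -0.217 0 0 0 0; -0.136 -0.261 0 0 0 0; -0.064 -0.287 0 0 0 0; 0.013 -0.294 0 0 0 0")

```text
time_s: 6.3
eef_pos: [0.5332, 0.1807, 0.086]
eef_rot: [0.002, 0.707, 0.707, 0.0]
wrist_force: [2.3, -2.3, 3.0]
opening: 0.155
grasp_force: 58.8
```

carry_out(plan="0.088 -0.28 0 0 0 0; 0.158 -0.248 0 0 0 0; 0.217 -0.2 0 0 0 0; 0 0 0 0 0 0; 0 0 0 0 0 0; 0 0 0 0 0 0; 0 0 0 0 0 0; 0 0 0 0 0 0")

```text
time_s: 6.97
eef_pos: [0.5015, 0.2001, 0.0859]
eef_rot: [-0.001, 0.706, 0.708, -0.002]
wrist_force: [-9.4, -4.6, 13.4]
opening: 0.156
grasp_force: 59.8
```

```bash
python3 - <<'E'
from h import *
o=ctrl.get_obs();p=np.array(o['eef_pos'])-[.539,.2265,0];print(p,np.hypot(*p[:2]),np.degrees(np.arctan2(p[1],p[0])),o['wrist_force'])
b=cam('scene','s2.png')['pixels'][:,:,::-1]
cv2.imwrite('pics/s2c.png',cv2.resize(b[165:315,220:370],None,fx=4,fy=4,interpolation=cv2.INTER_CUBIC))
E
```

```text
[-0.03752711 -0.02642964  0.08591809] 0.04590000324886485 -144.84367822224158 [-9.38569882 -4.62188856 13.39892823]
```

View pics/s2c.png

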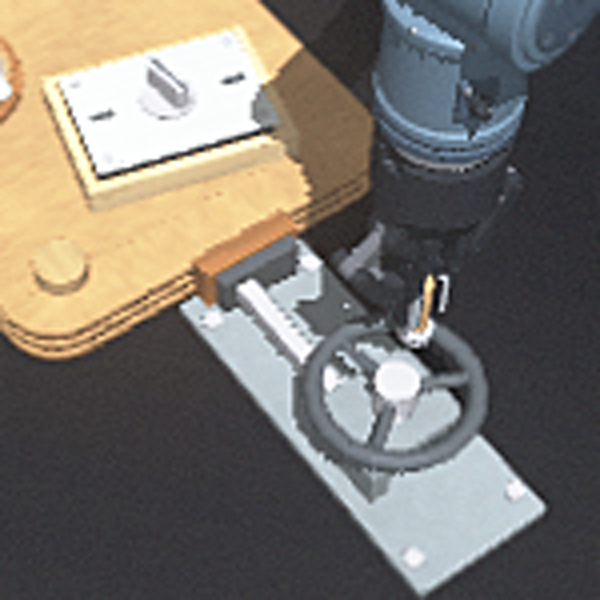

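The jaw (crop about (245,260)) has nearly reached the plinth edge. I'll creep on in small steps.

carry_out(plan="0.126 -0.076 0 0 0 0; 0 0 0 0 0 0; 0 0 0 0 0 0; 0.135 -0.059 0 0 0 0; 0 0 0 0 0 0; 0 0 0 0 0 0; 0 0 0 0 0 0; 0 0 0 0 0 0")

```text
time_s: 7.68
eef_pos: [0.497, 0.2084, 0.0859]
eef_rot: [0.001, 0.706, 0.708, -0.003]
wrist_force: [-7.0, -13.4, 11.8]
opening: 0.158
grasp_force: 59.7
```

carry_out(plan="0.14 -0.04 0 0 0 0; 0 0 0 0 0 0; 0 0 0 0 0 0; 0 0 0 0 0 0; 0 0 0 0 0 0; 0 0 0 0 0 0; 0 0 0 0 0 0; 0 0 0 0 0 0")

```text
time_s: 8.35
eef_pos: [0.4968, 0.209, 0.0859]
eef_rot: [0.004, 0.706, 0.708, -0.005]
wrist_force: [-2.6, -35.0, 12.1]
opening: 0.154
grasp_force: 59.6
```

carry_out(plan="0 0 0 0 0 0; 0 0 0 0 0 0; 0 0 0 0 0 0; 0 0 0 0 0 0; 0 0 0 0 0 0; 0 0 -0.5 0 0 0; 0 0 -0.9 0 0 0; 0 0 -0.9 0 0 0", claw=-0.2)

```text
time_s: 9.02
eef_pos: [0.4944, 0.2169, 0.1768]
eef_rot: [-0.001, 0.706, 0.708, -0.002]
wrist_force: [1.3, 0.6, 0.7]
opening: 0.6
grasp_force: 0.0
```

carry_out(plan="-0.4 0 -0.9 0 0 0; -0.9 0 0 0 0 0; -0.9 0 0 0 0 0; -0.9 0 0 0 0 0; -0.9 0 0 0 0 0; -0.6 0 0 0 0 0; -0.3 0 0 0 0 0; 0 0 0 0 0 0")

```text
time_s: 9.68
eef_pos: [0.4965, 0.019, 0.2134]
eef_rot: [0.0, 0.708, 0.707, -0.0]
wrist_force: [1.0, 0.7, 1.0]
opening: 0.6
grasp_force: 0.0
```

```bash
python3 - <<'E'
from h import *
w=cam('wrist','w2.png')
a=cam('top','t2.png')['pixels'][:,:,::-1]
print(ctrl.get_obs()['eef_pos'],proj(w,[.512,-.046,.092]),[proj(w,X) for X in([.558,-.0595,.068],[.465,-.033,.068])])
b=cam('scene')['pixels'][:,:,::-1]
v=np.hstack([w['pixels'][:,:,::-1],cv2.resize(b[205:300,260:355],(288,384),interpolation=cv2.INTER_CUBIC)])
cv2.imwrite('pics/v2.png',v)
E
```

```text
[0.49628056 0.02135612 0.21321225] [272.1996732  246.55805994] [array([312.2177598, 247.7907794]), array([227.92490334, 225.72430703])]
```

View pics/v2.png

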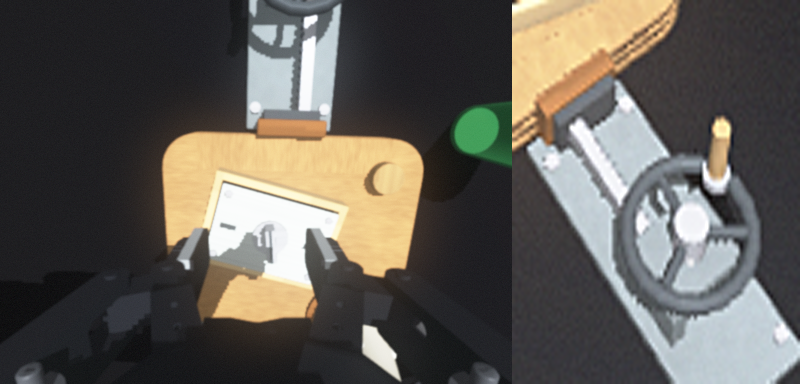

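The jaw is shut against the plinth (wrist view about (290,125)). The bar is near (270,240), close to its predicted position, with its length along the tool's x axis. The left rib is at (228,226). Next I'll grasp the bar.

carry_out(plan="-0.8 0.2 0 0 0 0; -0.6 0.19 0.2 0 0 0; -0.26 0 0.6 0 0 0; 0 0 0.7 0 0 0; 0 0 0.7 0 0 0; 0 0 0.6 0 0 0; 0 0 0.4 0 0 0; 0 0 0 0 0 0")

```text
time_s: 10.5
eef_pos: [0.5092, -0.0431, 0.0815]
eef_rot: [-0.003, 0.706, 0.708, -0.002]
wrist_force: [-1.5, 0.8, -0.2]
opening: 0.599
grasp_force: 0.0
```

carry_out(plan="-0.05 0.05 0.15 0 0 0; 0 0 0 0 0 0; 0 0 0 0 0 0; 0 0 0 0 0 0; 0 0 0 0 0 0; 0 0 0 0 0 0; 0 0 0 0 0 0; 0 0 0 0 0 0")

```text
time_s: 11.17
eef_pos: [0.5141, -0.0477, 0.0796]
eef_rot: [0.0, 0.707, 0.708, 0.0]
wrist_force: [0.4, -0.0, -0.1]
opening: 0.598
grasp_force: 0.0
```

carry_out(plan="0 0 0 0 0 0; 0 0 0 0 0 0; 0 0 0 0 0 0; 0 0 0 0 0 0; 0 0 0 0 0 0; 0 0 0 0 0 0; 0 0 0 0 0 0; 0 0 0 0 0 0", claw=1)

```text
time_s: 11.83
eef_pos: [0.5109, -0.0473, 0.0781]
eef_rot: [-0.003, 0.706, 0.708, -0.002]
wrist_force: [-7.8, -0.4, 3.2]
opening: 0.097
grasp_force: 62.4
```

carry_out(plan="0 -0.04 0 0 0 -0.8; 0 0 0 0 0 -0.8; 0 0 0 0 0 -0.8; 0 0 0 0 0 -0.8; 0 0 0 0 0 -0.8; 0 0 0 0 0 -0.8; 0 0 0 0 0 -0.8; 0 0 0 0 0 -0.8")

```text
time_s: 12.5
eef_pos: [0.5116, -0.047, 0.079]
eef_rot: [-0.001, 0.446, 0.895, 0.0]
wrist_force: [-1.4, 1.7, 2.2]
opening: 0.095
grasp_force: 62.3
```

carry_out(plan="0 0 0 0 0 -0.8; 0 0 0 0 0 -0.8; 0 0 0 0 0 -0.8; 0 0 0 0 0 -0.8; 0 0 0 0 0 -0.8; 0 0 0 0 0 -0.8; 0 0 0 0 0 -0.8; 0 0 0 0 0 -0.8")

```text
time_s: 13.17
eef_pos: [0.5121, -0.0464, 0.0792]
eef_rot: [-0.0, 0.142, 0.99, 0.001]
wrist_force: [-0.9, 6.4, 2.3]
opening: 0.094
grasp_force: 62.3
```

carry_out(plan="0 0 0 0 0 0; 0 0 0 0 0 0; 0 0 0 0 0 0; 0 0 0 0 0 0; 0 0 0 0 0 0; 0 0 0 0 0 0; 0 0 0 0 0 0; 0 0 0 0 0 0")

```text
time_s: 13.83
eef_pos: [0.512, -0.0463, 0.0791]
eef_rot: [-0.001, 0.144, 0.99, 0.001]
wrist_force: [-0.2, 5.2, 2.0]
opening: 0.095
grasp_force: 62.3
```

```bash
python3 - <<'E'
from h import *
from scipy.spatial.transform import Rotation as R
o=ctrl.get_obs();q=o['eef_rot'];m=R.from_quat([q[1],q[2],q[3],q[0]]).as_matrix();print(np.degrees(np.arctan2(m[1,0],m[0,0])),o['eef_pos'],o['wrist_force'],o['torque'],o['q'])
b=cam('scene')['pixels'][:,:,::-1]
w=cam('wrist')['pixels'][:,:,::-1]
cv2.imwrite('pics/v3.png',np.hstack([cv2.resize(b[165:240,215:305],(460,384),interpolation=cv2.INTER_CUBIC),cv2.resize(w,(340,255))[:,:340].copy() if 0 else cv2.copyMakeBorder(cv2.resize(w,(340,255)),0,129,0,0,cv2.BORDER_CONSTANT)]))
E
```

```text
163.42530081789164 [ 0.51203403 -0.04633757  0.07914665] [-0.18280088  5.1600656   2.0260968 ] [9.75642136e-01 7.57809218e-02 7.81719697e-04] [-0.32266572  0.24379726  1.87391274  0.00226543  1.0253287  -1.60535435]
```

View pics/v3.png

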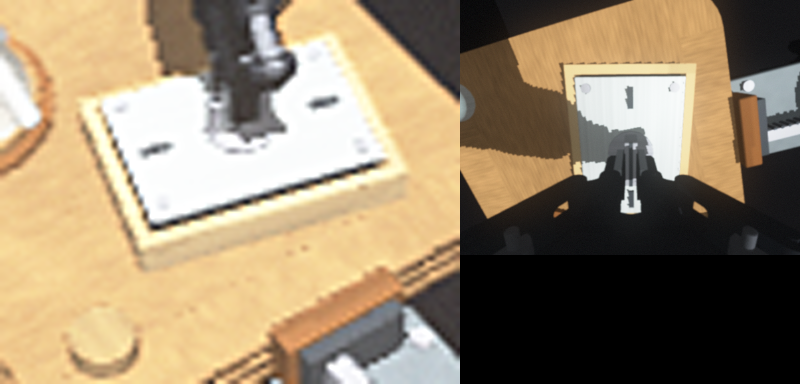

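The slot lines up with the ribs: in the wrist view they are at (629,97) and (631,200), with the bar between them. Next I'll press the panel down.

carry_out(plan="0 0 0.05 0 0 0; 0 0 0.05 0 0 0; 0 0 0.05 0 0 0; 0 0 0.05 0 0 0; 0 0 0 0 0 0; 0 0 0 0 0 0; 0 0 0 0 0 0; 0 0 0 0 0 0")

```text
time_s: 14.6
eef_pos: [0.5122, -0.0464, 0.0718]
eef_rot: [-0.001, 0.144, 0.99, 0.001]
wrist_force: [-3.2, 6.1, 7.6]
opening: 0.094
grasp_force: 63.2
```

carry_out(plan="0 0 0.05 0 0 0; 0 0 0 0 0 0; 0 0 0 0 0 0; 0 0 0 0 0 0; 0 0 0 0 0 0; 0 0 0 0 0 0; 0 0 0 0 0 0; 0 0 0 0 0 0")

```text
time_s: 15.27
eef_pos: [0.5123, -0.0464, 0.0714]
eef_rot: [-0.001, 0.144, 0.99, 0.001]
wrist_force: [-9.2, 7.4, 23.4]
opening: 0.092
grasp_force: 65.0
```

carry_out(plan="0 0 0 0 0 0; 0 0 0 0 0 0; 0 0 0 0 0 0; 0 0 0 0 0 0; 0 0 0 0 0 0; 0 0 0 0 0 0; 0 0 0 0 0 0; 0 0 0 0 0 0")

```text
time_s: 15.93
eef_pos: [0.5123, -0.0464, 0.0714]
eef_rot: [-0.001, 0.144, 0.99, 0.001]
wrist_force: [-9.8, 7.9, 22.4]
opening: 0.099
grasp_force: 65.0
```

```bash
python3 - <<'E'
from h import *
b=cam('scene')['pixels'][:,:,::-1]
cv2.imwrite('pics/v4.png',cv2.resize(b[165:265,215:345],(780,600),interpolation=cv2.INTER_CUBIC))
E
```

```text
(no output)
```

View pics/v4.png

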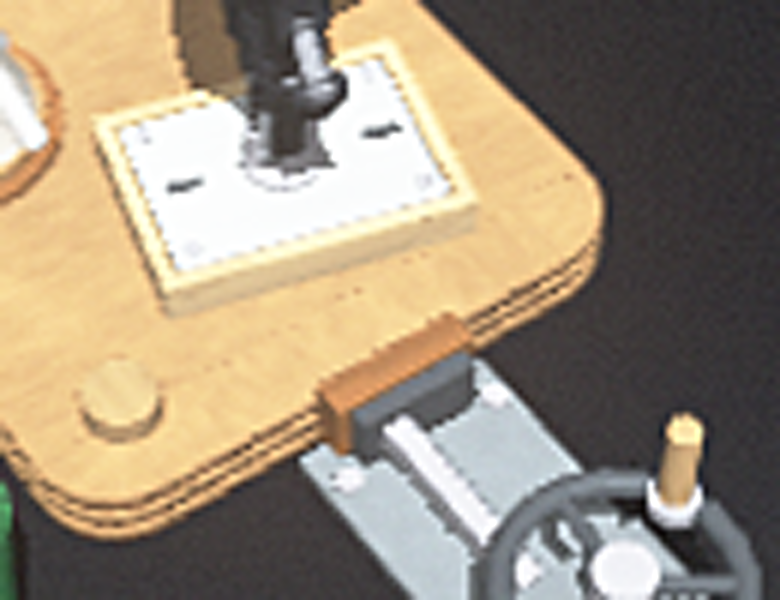

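The panel is flush with its frame (around (290,180)), the bar is in line with the ribs at (185,186) and (380,130), and the jaw is shut at (395,380). I'm handing in.

```bash
python3 -c "
from bench import ctrl
print(ctrl.hand_in())"
```

```text
the job is handed in; nothing more can be done
None
```

I handed the job in at about 16 s with the jaw shut against the plinth, the slot in line with the ribs, and the gripper holding the panel flush at about 22 N; the hand-in returned no verdict.

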